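# Slide the clamp toe under the retaining block until the catch holds it

## Task

Put the loose steel clamp toe with the wooden grip back into the grey docking base on the bench: lay it on the base's apron and slide it sideways, nose first, under the overhanging block until the spring catch with the red knob has dropped into its groove and holds it against the sprung buffer inside. Press it home gently, feeling for the catch, without driving the buffer near its end of travel or forcing the toe where it binds, and leave the sanding block, tape roll, cup and wooden pig where they are.

Things in the scene. Friction and masses are not known exactly. Their poses are not given: they have to be found in the camera images.
- toe_grip (a point): Centre of the upright wooden grip of the loose clamp toe (0.4 kg), 40 mm above the toe's underside. The grip is 24 x 24 mm, its top 60 mm above the underside. z is up, y points from the grip to the nose. The steel tongue's nose is 84 mm ahead (+y) of this point, its square tail end 24 mm behind it. It stands upright on the bench, to the right of the base.
- mouth (a point): Middle of the pocket's mouth on the docking base, on the bed where the toe slides, 12 mm above the bench. z up, y points into the pocket. The pocket is 43 mm wide, 14.5 mm high. The apron is the same flat bed, 90 mm wide, back to y = -120 mm; on it two flared guides as high as the pocket run from y = -30 mm (66 mm apart) to the mouth.
- catch (a joint): Spring catch, sliding upright in the block, red knob on top: 0 = fully down (m), grows as it lifts. The sloped nose lifts it 4 mm by itself in passing (weak spring, 1 to 2 N; with friction it resists the toe by several N). It drops back to 0 into the groove and then keeps the toe from coming out.
- buffer (a joint): Sprung buffer deep in the pocket, pushed in by the nose: 0 = free (m), 3 N/mm after 3 N preload. The catch drops when it is about 2 mm in (9 N); then, let go, the toe rests against the catch, buffer about 2 mm in. Beyond 5.5 mm (20 N) is too hard; its travel ends at 8 mm.
- dock: The grey docking base, 90 x 212 mm, fixed; origin on the bench under the mouth, same axes. Its overhanging block is 92 mm deep (y), top 38.5 mm above the bench; the red knob reaches 64 mm. Catch and buffer sit together on a cartridge set anew each time: the catch drops with the nose somewhere from 32 to 58 mm past the mouth, to be felt for.
- toe: The clamp toe; origin on its underside, 22 mm ahead (+y) of the grip's axis, same axes. Its steel tongue is 40 mm wide (x), 108 mm long, 12 mm thick; the last 14 mm at the nose slope down to 4.5 mm. A groove 14 mm long and 5 mm deep crosses its top, from 27 to 41 mm ahead of this origin. Pushed high on the grip it tips and binds under the block: push low at its tail, or hold it level.
- sanding_block: Wooden sanding block, 52 x 91 x 29 mm, loose; origin under its middle. Leave alone.
- tape_roll: Roll of tape, 68 mm across, 19 mm high, loose; origin under its middle. Leave alone.
- small_cup: Small dark metal cup, 68 mm across, 34 mm high, loose; origin under its middle. Leave alone.
- wood_pig: Carved wooden pig, 39 x 116 x 59 mm, loose; origin under its middle. Leave alone.

How it is judged (in metres and radians):
At the end, for the whole second after the job is handed in: The toe lies in the pocket, nose at least 29 mm past the mouth, flat within 0.08 rad and in line within 0.12 rad; the catch is down (under 1 mm lifted) and the buffer is held more than 1 mm in by the toe; the toe is at rest (value of joint catch below 0.001 m and value of joint buffer above 0.001 m and y of toe in the frame of mouth above -0.033 m and angle between the y axis of toe and the y axis of mouth, either way round below 0.12 rad and angle between toe's own z axis and vertical below 0.08 rad and linear speed of toe below 0.01 m/s); the robot touches nothing.
It fails at once if the buffer is driven in more than 5.5 mm (pressed too hard) (value of joint buffer above 0.0055 m).
It fails at once if with its nose under the overhang, the toe is forced against the base with more than 30 N (contact force between toe and dock above 30 N and y of toe in the frame of mouth above -0.057 m).
It fails at once if the sanding block, tape roll, cup or wooden pig is moved more than 20 mm (distance of any of sanding_block, tape_roll, small_cup, wood_pig from where it was at the start of the episode above 0.02 m).
It also fails if it takes over 67 s, if anything falls off the work surface, if the arm or the gripper's body presses on something with over 40 N, if the wrist force passes 120 N, or if a joint passes its speed limit or range.

## Robot

A 6-joint arm with a two-finger parallel gripper is mounted at the origin on a cart in front of the work surface, level with it; the furniture and walls round the work are solid. World frame = base frame: x ahead of the robot, y to its left, z up, the work surface at z = 0. Lengths are in mm, angles in rad, forces in N, time in s.
With the tool pointing down it reaches from about 275 to 750 mm from the base axis. Payload 10.2 kg.
Tool frame: the origin (TCP) lies at the very end of the fingers, on their centre line; the grasp point (between the pads) lies 19 mm behind it; x points along the fingers, y is the direction in which the jaws open and shut, and the axes are right-handed (so a half turn about x gives the same grasp; the last joint's range is limited). The gripper opens to 85 mm and grips with 20 to 120 N. Pads are 22 mm wide; open, the fingers measure 114 mm over their backs; the gripper's body (76 mm by 85 mm) begins 54 mm behind the grasp point. The pads swing forward as they close: fully open they stand 13 mm farther back than shut.
Start: joints at [1.073, 0.313, 1.498, -0, 1.331, -0.223], TCP at [142.474, 505.304, 231.294] pointing down, gripper open.
Joint ranges: [-2.94, 2.94], [-0.97, 2.17], [0.19, 2.56], [-1.23, 4.37], [0.02, 3.11], [-2.88, 2.88]. Speed limits (rad/s): [2.39, 2.39, 3.01, 3.14, 3.14, 3.14].

## Interface

Orientations are given as a unit quaternion [w, x, y, z].
In Python, from rig import ctrl gives the robot as it stands. The module is installed in compiled form; this text tells all that it offers.
- The arm moves only by the tool move_arm, never from a script. Its argument "targets" is a list that holds one entry, the list of rows, each a list of 7 numbers: the opening, from 0 (shut) to 1 (fully open), then the shift along the tool's x, y, z each as a share of 150 mm, from -1 to 1, then the turn, a rotation vector about the tool's x, y, z each as a share of 60 degrees, from -1 to 1. A call has 1 to 5 rows; each row shifts and turns the commanded pose from where the row before left it, along the tool's axes as they then stand; what a row does not reach is not made up. A row lasts 1/10 s, in which the tool goes at most 50 mm and 8.59 degrees, less where a joint would pass 70% of its speed; a pose out of reach is approached as far as the arm can. A call with a number of a shift or a turn outside -1 to 1 is refused whole. A call with a gripper value outside its range is refused whole. The fingers move at their own pace and stop on an object; "force" is the grip in N (left out, the last holds). Time passes only in rows, so rows that do not move let the fingers close. It gives the time, the measured TCP pose, the force and the opening at its end, in the units of the state.
- ctrl.sense(): the state, without advancing time (a new reading comes with each control period).
- ctrl.capture(name): name is "scene" or "top"; returns the picture (480x640x3 uint8, red, green, blue); there is no depth.
- ctrl.calibration(name): a dict with "camera_matrix" (3x3 intrinsics, pixels), "extrinsics" (4x4, takes a point from world to camera coordinates). Camera axes: x right, y down, z forward; pixel columns grow to the right and rows downward; lengths in mm; the calibration is good to about 2 mm. A picture is of the moment at which its call begins. calibration takes no time and is no camera call.
- ctrl.finish_job(): hands the job in, once; it reports no verdict.
Trained networks look in the newest picture that a camera, given by its name, has taken for a name from the list of things; names that differ only in an ending like _2 or _b are one class to them, and where a whole thing is asked for, a point or a joint stands for the part that bears it (a point fixed in the world has none). Each returns a list of dicts, best first, with "confidence" (0 to 1); they miss things now and then, are a little off and sometimes report something else, mostly with a low value. They report only what shows in the picture. A call takes as long as a camera call.
- ctrl.recognise(label, camera): "point" ([row, column] in pixels, amid what is visible of it).
- ctrl.cut_out(label, camera): "pixels" (480x640 bool, what is visible of it) and "point" ([row, column] in pixels, amid what is visible of it).
The state is a dict: "time_s": time; "joints": joint angles; "dq": joint speeds; "tau": joint torques, N m; "eef_pos": TCP position; "ee_rot": TCP orientation; "force": force on the tool from outside, world axes, zero at the start; "wrist_torque": the same for the moment, N m; "grip_width": opening from 0.0 (shut) to 1.0 (fully open).
Only numpy, scipy, OpenCV 4.12 (cv2) and the standard library are available. Lean on these libraries where they do the work, as an engineer would, in place of code of your own. Each camera call takes 0.05 s, during which the arm holds its last target.

## Working session

There is one attempt and no reset: what is moved stays moved. The work goes in short steps, Python scripts to look and compute and a tool call to move; the robot and the scene stay as the last step left them, time stands still between calls to the robot, and variables do not carry over. Pictures are saved under pics/ and viewed, and the job is handed in when it is done.

Besides the shell and the picture viewer there is one more tool, called after "Emit:" in YAML: its name, and indented under it one key for each argument. move_arm: Moves the arm, as the interface text tells. Shift numbers are shares of 150 mm and turn numbers shares of 60 degrees, none past 1 either way. Its arguments: {"type":"object","properties":{"targets":{"type":"array","items":{"type":"array","items":{"type":"array","items":{"type":"number","minimum":-1,"maximum":1}}}},"force":{"type":"number"}},"required":["targets"]}

```bash
mkdir -p pics; python3 - <<'E'
from rig import ctrl
import cv2
s=ctrl.sense(); print(s)
for n in ["scene","top"]:
    im=ctrl.capture(n); cv2.imwrite(f"pics/{n}0.png",im[:,:,::-1])
    c=ctrl.calibration(n); print(n,c)
    for l in ["toe_grip","toe","mouth","dock","catch","sanding_block","tape_roll","small_cup","wood_pig"]:
        try:
            r=ctrl.recognise(l,n); print(l,[(x["point"],round(x["confidence"],2)) for x in r[:3]])
        except Exception as e: print(l,e)
E
```

```text
{'time_s': 0.0, 'joints': array([ 1.07257259e+00,  3.13456359e-01,  1.49843153e+00,  1.18216016e-05,
        1.33099669e+00, -2.23403664e-01]), 'dq': array([ 5.21919443e-04,  1.76143562e-03,  2.47467608e-05,  3.27950153e-04,
       -6.37336153e-04,  1.46267442e-04]), 'tau': array([-1.68190341e-03, -4.12250876e+01, -2.59744209e+01, -3.12065185e-04,
        4.05482599e-03,  1.61137058e-05]), 'eef_pos': array([142.35780457, 505.06776134, 230.73391115]), 'ee_rot': array([ 0.70027632,  0.09643313,  0.70060642, -0.09728498]), 'force': array([-0.17708342,  0.46158681,  0.12022361]), 'wrist_torque': array([ 0.0303318 ,  0.04629197, -0.00754805]), 'grip_width': 0.9971152325574812}
scene {'camera_matrix': array([[439.837741  ,   0.        , 319.09146777],
       [  0.        , 439.837741  , 235.8243155 ],
       [  0.        ,   0.        ,   1.        ]]), 'extrinsics': array([[-5.56770409e-01, -8.30446663e-01,  1.91063143e-02,
         2.09791705e+02],
       [-6.07722506e-01,  3.91549634e-01, -6.90914061e-01,
         4.40564851e+02],
       [ 5.66286206e-01, -3.96291842e-01, -7.22684377e-0
[... 543 characters left out ...]
6, 239.18141923],
       [  0.        ,   0.        ,   1.        ]]), 'extrinsics': array([[-1.85120109e-02, -9.99701106e-01, -1.59688380e-02,
        -1.41588033e+02],
       [-9.83375921e-01,  2.10905877e-02, -1.80352392e-01,
         5.68304498e+02],
       [ 1.80635278e-01,  1.23646853e-02, -9.83472425e-01,
         7.86078524e+02],
       [ 0.00000000e+00,  0.00000000e+00,  0.00000000e+00,
         1.00000000e+00]])}
toe_grip [([251.9, 392.9], 0.87)]
toe [([249.5, 395.0], 0.63)]
mouth [([284.4, 209.8], 0.93)]
dock [([283.4, 214.8], 0.91)]
catch []
sanding_block [([176.9, 271.5], 0.9)]
tape_roll [([178.9, 212.9], 0.9)]
small_cup [([180.3, 159.3], 0.96)]
wood_pig [([249.2, 469.8], 0.66)]
```

View pics/scene0.png

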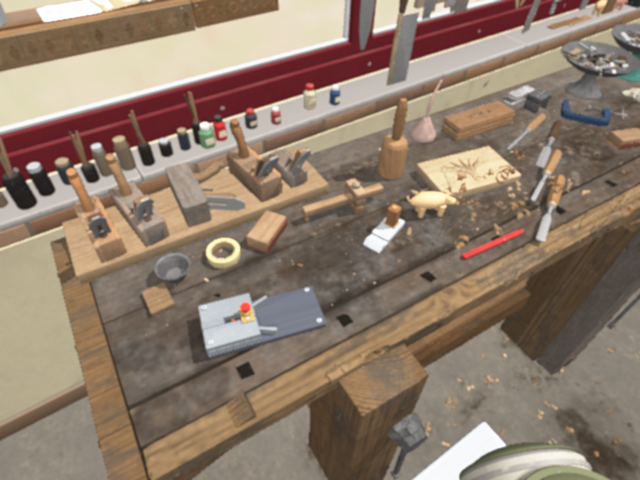

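View pics/top0.png

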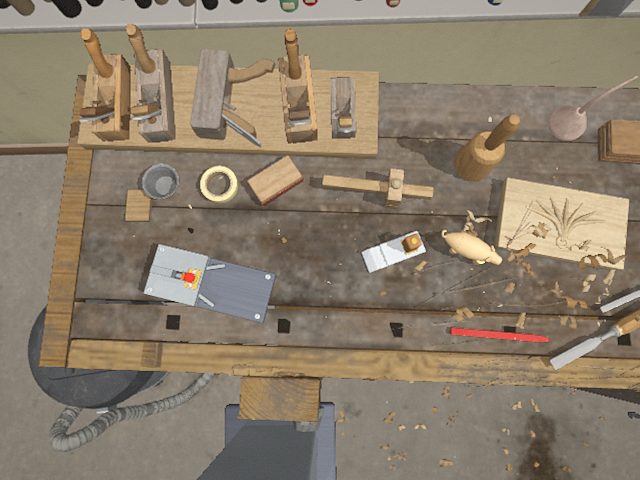

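The top view shows the dock at about (col 210, row 283), with the pocket opening to the right and the apron at right-bottom. The toe is at (393, 252) with its grip at the right end and its nose to the left. The pig is close behind it at (470, 248). Next I'll refine these positions.

```bash
python3 - <<'E'
from rig import ctrl
import cv2,numpy as np
a=cv2.imread("pics/top0.png"); b=cv2.imread("pics/scene0.png")
cv2.imwrite("pics/c1.png",cv2.resize(a[235:330,135:285],None,fx=5,fy=5,interpolation=cv2.INTER_CUBIC))
cv2.imwrite("pics/c2.png",cv2.resize(a[220:285,355:510],None,fx=5,fy=5,interpolation=cv2.INTER_CUBIC))
cv2.imwrite("pics/c3.png",cv2.resize(b[275:365,190:340],None,fx=5,fy=5,interpolation=cv2.INTER_CUBIC))
cv2.imwrite("pics/c4.png",cv2.resize(b[180:260,355:465],None,fx=6,fy=6,interpolation=cv2.INTER_CUBIC))
E
```

```text
(no output)
```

View pics/c1.png

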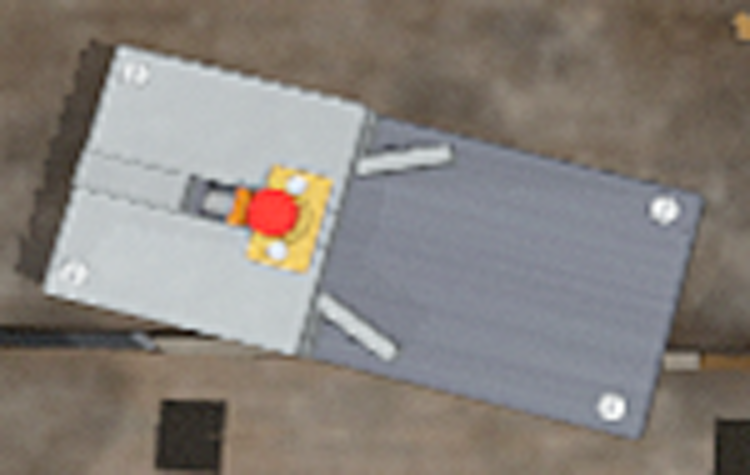

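View pics/c2.png

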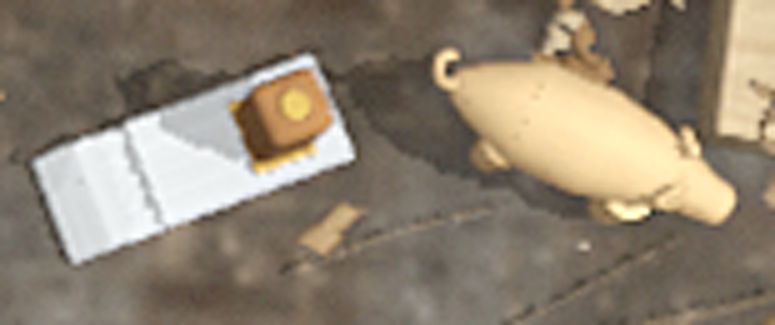

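View pics/c3.png

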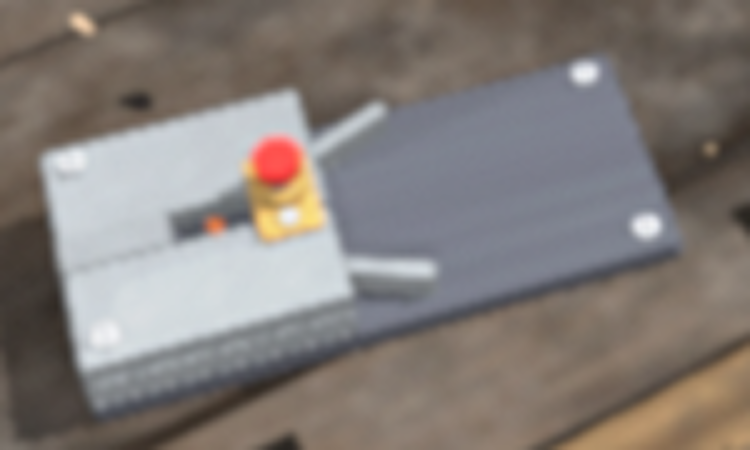

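View pics/c4.png

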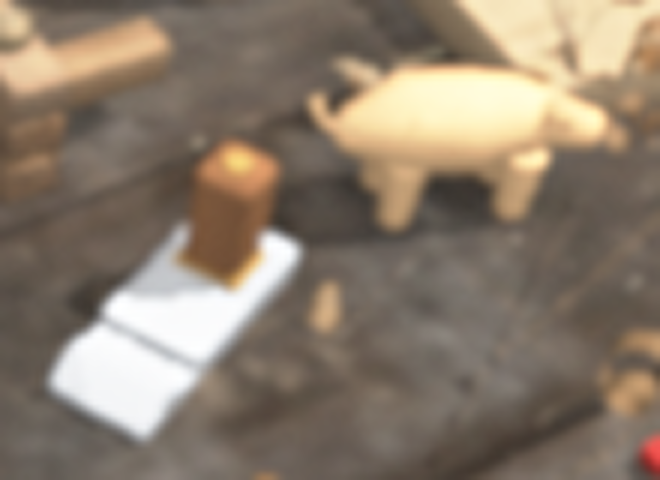

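```bash
cat > fit.py <<'E'
import numpy as np
from scipy.optimize import least_squares
from rig import ctrl
C={n:ctrl.calibration(n) for n in("top","scene")}
def proj(n,P):
    c=C[n];q=(c["extrinsics"]@np.r_[P,1])[:3];p=c["camera_matrix"]@q;return p[:2]/p[2]
def fit(obs,p0,z=0):
    # obs: (cam,(u,v) px,(x,y,z) local)
    def f(p):
        c,s=np.cos(p[2]),np.sin(p[2]);r=[]
        for n,uv,L in obs:
            W=[p[0]+c*L[0]-s*L[1],p[1]+s*L[0]+c*L[1],L[2]+z]
            r+=list(proj(n,W)-np.array(uv))
        return np.array(r)
    r=least_squares(f,p0,loss="soft_l1");return r.x,f(r.x).reshape(-1,2)
def up(pts,off,k): return [((u+.5)/k-.5+off[0],(v+.5)/k-.5+off[1]) for u,v in pts]
E
python3 - <<'E'
from fit import *
d=[(45,92,38.5),(45,0,38.5),(-45,92,38.5),(-45,0,38.5),(45,-120,12),(-45,-120,12)]
t=up([(120,45),(372,105),(45,290),(300,355),(703,197),(640,437)],(135,235),5)
s=up([(42,155),(297,90),(85,372),(355,300),(608,57),(682,245)],(190,275),5)
o1=[("top",a,b) for a,b in zip(t,d)];o2=[("scene",a,b) for a,b in zip(s,d)]
for o in (o1,o2,o1+o2):
    x,r=fit(o,[450,100,0]);print("dock",x,np.round(r,1).tolist())
e=[(20,-46,12),(-20,-46,12),(20,62,4.5),(-20,62,4.5),(0,-22,60)]
t=up([(318,57),(355,157),(35,160),(75,265),(295,103)],(355,220),5)
s=up([(302,243),(50,385),(148,440),(238,158)],(355,180),6);e2=[e[1],e[2],e[3],e[4]]
o1=[("top",a,b) for a,b in zip(t,e)];o2=[("scene",a,b) for a,b in zip(s,e2)]
for o in (o1,o2,o1+o2):
    x,r=fit(o,[450,-200,0.3]);print("toe",x,np.round(r,1).tolist())
E
```

```text
dock [ 4.98976535e+02  5.59655932e+01 -2.60899985e-01] [[0.3, -0.2], [-0.5, -0.0], [-0.1, 0.2], [-0.6, -0.0], [0.7, -0.6], [0.3, 0.6]]
dock [ 4.96169677e+02  5.73914213e+01 -2.64351303e-01] [[-0.1, 0.2], [-0.0, 0.2], [-0.9, 0.2], [-0.1, -0.6], [0.3, -0.5], [1.0, 0.1]]
dock [ 4.97929899e+02  5.65195628e+01 -2.61611031e-01] [[-0.0, 0.3], [-0.8, 0.6], [-0.5, 0.8], [-1.0, 0.6], [0.4, 0.0], [-0.1, 1.3], [-0.1, -0.6], [-0.1, -0.6], [-0.8, -0.7], [-0.1, -1.6], [0.1, -1.4], [0.8, -1.0]]
toe [ 550.32766857 -292.96827957  -81.34856425] [[-0.8, -0.3], [0.2, 0.1], [0.1, 0.1], [0.0, -0.5], [0.3, 0.5]]
toe [ 5.49490604e+02 -2.92048112e+02  3.57520741e-01] [[-0.6, 0.4], [0.3, -0.2], [0.2, -1.0], [0.0, 0.9]]
toe [ 5.50146041e+02 -2.92859195e+02  3.40981859e-01] [[-1.0, -0.3], [0.1, -0.0], [0.1, 0.5], [0.2, -0.1], [0.2, 0.5], [-0.3, 0.4], [0.1, -0.9], [-0.2, -1.5], [0.3, 0.6]]
```

```bash
cat > mv.py <<'E'
import numpy as np
from scipy.spatial.transform import Rotation as R
from rig import ctrl
def st():
    s=ctrl.sense();q=s["ee_rot"];return s,s["eef_pos"],R.from_quat([q[1],q[2],q[3],q[0]])
def target(yaw):
    # tool x down, tool y along (cos yaw, sin yaw)
    x=np.array([0,0,-1.]);y=np.array([np.cos(yaw),np.sin(yaw),0]);return R.from_matrix(np.c_[x,y,np.cross(x,y)])
def plan(pos,yaw):
    s,p,r=st();t=target(yaw)
    rv=(r.inv()*t).as_rotvec(degrees=True)
    print("pos",np.round(p,1),"F",np.round(s["force"],1),"T",np.round(s["wrist_torque"],2),"t",s["time_s"],"grip",round(s["grip_width"],3))
    print("d world",np.round(np.array(pos)-p,1),"| shift tool-now mm",np.round(r.inv().apply(np.array(pos)-p),1),"| in final axes",np.round(t.inv().apply(np.array(pos)-p),1),"| rot deg",np.round(rv,2))
E
python3 - <<'E'
from mv import *
s,p,r=st();print(r.as_matrix().round(3))
for y in (0.34,0.34-np.pi): plan([557.5,-313.6,140],y)
print(s["joints"])
E
```

```text
[[ 0.     0.271  0.962]
 [ 0.     0.962 -0.271]
 [-1.     0.     0.   ]]
pos [142.5 505.3 231.3] F [0.5 0.7 0.5] T [-0.01  0.01 -0.07] t 1.0 grip 1.003
d world [ 415.  -818.9  -91.3] | shift tool-now mm [  91.3 -675.6  621.6] | in final axes [ 91.3 118.2 910.4] | rot deg [54.78  0.   -0.  ]
pos [142.5 505.3 231.3] F [0.5 0.7 0.5] T [-0.01  0.01 -0.07] t 1.0 grip 1.003
d world [ 415.  -818.9  -91.3] | shift tool-now mm [  91.3 -675.6  621.6] | in final axes [  91.3 -118.2 -910.4] | rot deg [-125.22    0.      0.  ]
[ 1.07257883e+00  3.12879559e-01  1.49769792e+00 -9.61483186e-06
  1.33097984e+00 -2.23448481e-01]
```

Emit:
move_arm:
  targets:
    - [[1, 0, -0.237, 0.218, 0, 0, 0], [1, 0, -0.237, 0.218, 0, 0, 0], [1, 0, -0.237, 0.218, 0, 0, 0], [1, 0, -0.237, 0.218, 0, 0, 0], [1, 0, -0.237, 0.218, 0, 0, 0]]

```text
time_s: 1.5
eef_pos: [252.0, 288.2, 231.5]
ee_rot: [0.701, 0.097, 0.7, -0.096]
force: [1.0, 0.3, 0.6]
grip_width: 1.001
```

Emit:
move_arm:
  targets:
    - [[1, 0, -0.237, 0.218, 0, 0, 0], [1, 0, -0.237, 0.218, 0, 0, 0], [1, 0, -0.237, 0.218, 0, 0, 0], [1, 0, -0.237, 0.218, 0, 0, 0], [1, 0, -0.237, 0.218, 0, 0, 0]]

```text
time_s: 2.0
eef_pos: [361.2, 72.4, 231.6]
ee_rot: [0.701, 0.097, 0.7, -0.097]
force: [1.3, 0.5, -0.6]
grip_width: 1.004
```

Emit:
move_arm:
  targets:
    - [[1, 0, -0.237, 0.218, 0, 0, 0], [1, 0, -0.237, 0.218, 0, 0, 0], [1, 0, -0.237, 0.218, 0, 0, 0], [1, 0, -0.237, 0.218, 0, 0, 0], [1, 0, -0.237, 0.218, 0, 0, 0]]

```text
time_s: 2.5
eef_pos: [470.4, -143.1, 231.4]
ee_rot: [0.701, 0.097, 0.7, -0.097]
force: [0.5, -0.5, 0.2]
grip_width: 0.999
```

Emit:
move_arm:
  targets:
    - [[1, 0, 0, 0, 0.13, 0, 0], [1, 0, 0, 0, 0.13, 0, 0], [1, 0, 0, 0, 0.13, 0, 0], [1, 0, 0, 0, 0.13, 0, 0], [1, 0, 0, 0, 0.13, 0, 0]]

```text
time_s: 3.0
eef_pos: [469.9, -141.1, 231.3]
ee_rot: [0.627, 0.327, 0.627, -0.327]
force: [0.3, 0.4, 0.4]
grip_width: 0.998
```

```bash
python3 -c "
from mv import *
plan([557.5,-313.6,140],0.34)"
```

```text
pos [ 469.9 -141.1  231.3] F [0.3 0.4 0.4] T [-0.01 -0.01 -0.01] t 3.0 grip 0.998
d world [  87.6 -172.5  -91.3] | shift tool-now mm [ 91.3 -26.9 191.6] | in final axes [ 91.3  25.1 191.9] | rot deg [15.45 -0.   -0.  ]
```

Emit:
move_arm:
  targets:
    - [[1, 0, 0, 0, 0.129, 0, 0], [1, 0, 0, 0, 0.1285, 0, 0], [1, 0, 0.042, 0.32, 0, 0, 0], [1, 0, 0.042, 0.32, 0, 0, 0], [1, 0, 0.042, 0.32, 0, 0, 0]]

```text
time_s: 3.5
eef_pos: [537.1, -271.6, 231.5]
ee_rot: [0.579, 0.406, 0.578, -0.406]
force: [0.9, 0.9, 0.1]
grip_width: 1.001
```

Emit:
move_arm:
  targets:
    - [[1, 0, 0.042, 0.32, 0, 0, 0], [1, 0.3, 0, 0, 0, 0, 0], [1, 0.3, 0, 0, 0, 0, 0], [1, 0, 0, 0, 0, 0, 0], [1, 0, 0, 0, 0, 0, 0]]

```text
time_s: 4.0
eef_pos: [558.9, -313.2, 142.5]
ee_rot: [0.579, 0.407, 0.578, -0.407]
force: [-0.2, -0.1, 0.8]
grip_width: 0.999
```

```bash
python3 -c "
from mv import *
plan([557.5,-313.6,20],0.34)
import cv2
for n in ('scene','top'):
    im=ctrl.capture(n)[:,:,::-1]
    c=im[150:290,330:490] if n=='scene' else im[180:300,340:500]
    cv2.imwrite('pics/a_'+n+'.png',cv2.resize(c,None,fx=4,fy=4,interpolation=cv2.INTER_CUBIC))
"
```

```text
pos [ 558.9 -313.2  142.5] F [-0.2 -0.1  0.8] T [-0.01  0.08  0.01] t 4.0 grip 0.999
d world [  -1.4   -0.4 -122.5] | shift tool-now mm [ 1.225e+02 -1.500e+00 -1.000e-01] | in final axes [ 1.225e+02 -1.400e+00 -1.000e-01] | rot deg [ 0.33  0.02 -0.01]
```

View pics/a_scene.png

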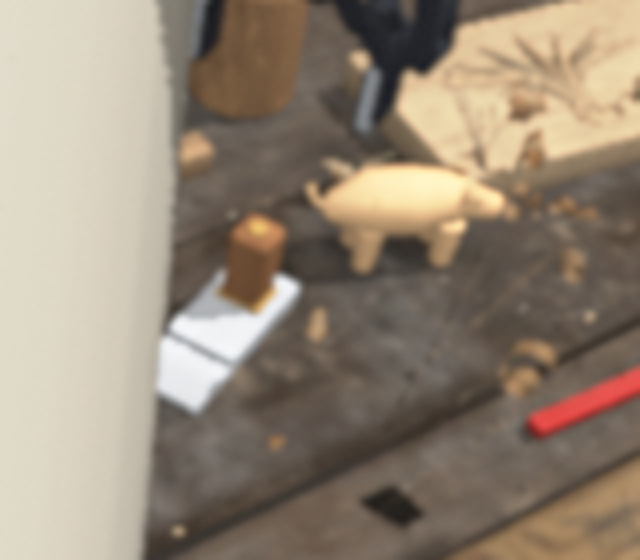

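View pics/a_top.png

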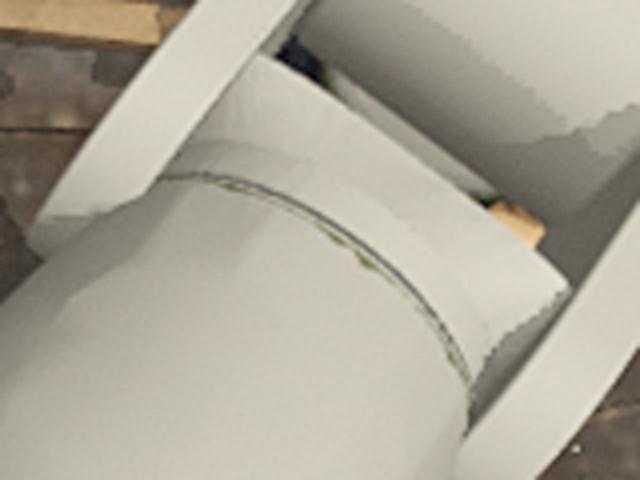

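The scene view shows the grip upright at crop (255, 260), with a finger at (375, 90) hanging above it. The arm hides the toe in the top view. Now descending.

Emit:
move_arm:
  targets:
    - [[1, 0.25, -0.01, 0, 0, 0, 0], [1, 0.25, 0, 0, 0, 0, 0], [1, 0.2, 0, 0, 0, 0, 0], [1, 0.117, 0, 0, 0, 0, 0], [1, 0, 0, 0, 0, 0, 0]]

```text
time_s: 4.6
eef_pos: [557.2, -313.5, 18.6]
ee_rot: [0.578, 0.407, 0.579, -0.406]
force: [-0.2, -0.1, -0.4]
grip_width: 1.002
```

```bash
python3 -c "
from mv import *
plan([557.5,-313.6,20],0.34)
import cv2
for n in ('scene',):
    im=ctrl.capture(n)[:,:,::-1]
    c=im[150:290,330:490] if n=='scene' else im[180:300,340:500]
    cv2.imwrite('pics/b_'+n+'.png',cv2.resize(c,None,fx=4,fy=4,interpolation=cv2.INTER_CUBIC))
"
```

```text
pos [ 557.2 -313.5   18.6] F [-0.2 -0.1 -0.4] T [-0.01 -0.03  0.03] t 4.6 grip 1.002
d world [ 0.3 -0.1  1.4] | shift tool-now mm [-1.4  0.3  0.2] | in final axes [-1.4  0.3  0.2] | rot deg [ 0.33 -0.04  0.03]
```

View pics/b_scene.png

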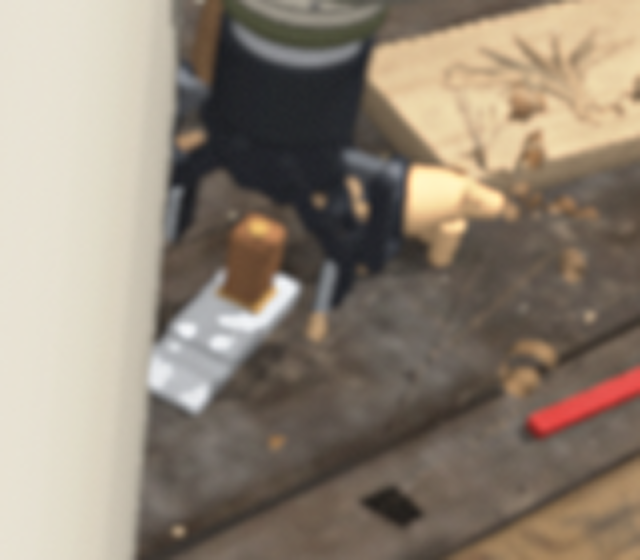

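The fingers straddle the grip, at crop (180, 210) and (330, 285), with the grip midway between them. Closing now.

Emit:
move_arm:
  targets:
    - [[0, -0.01, 0, 0, 0, 0, 0], [0, 0, 0, 0, 0, 0, 0], [0, 0, 0, 0, 0, 0, 0], [0, 0, 0, 0, 0, 0, 0], [0, 0, 0, 0, 0, 0, 0]]
  force: 50

```text
time_s: 5.15
eef_pos: [557.4, -313.9, 20.9]
ee_rot: [0.579, 0.407, 0.578, -0.407]
force: [-2.2, 0.3, 3.7]
grip_width: 0.278
```

Emit:
move_arm:
  targets:
    - [[0, 0, 0, 0, 0, 0, 0], [0, 0, 0, 0, 0, 0, 0], [0, 0, 0, 0, 0, 0, 0], [0, -0.1, 0, 0, 0, 0, 0], [0, 0, 0, 0, 0, 0, 0]]

```text
time_s: 5.65
eef_pos: [557.8, -314.1, 36.9]
ee_rot: [0.579, 0.406, 0.578, -0.407]
force: [-0.4, -0.9, -3.8]
grip_width: 0.275
```

```bash
python3 -c "
from mv import *
plan([557.5,-313.6,20],0.34)
import cv2
for n in ('scene',):
    im=ctrl.capture(n)[:,:,::-1]
    c=im[150:290,330:490] if n=='scene' else im[180:300,340:500]
    cv2.imwrite('pics/c_'+n+'.png',cv2.resize(c,None,fx=4,fy=4,interpolation=cv2.INTER_CUBIC))
"
```

```text
pos [ 557.8 -314.1   36.9] F [-0.4 -0.9 -3.8] T [-0.14 -0.09  0.05] t 5.65 grip 0.275
d world [ -0.3   0.5 -16.9] | shift tool-now mm [16.9 -0.2 -0.6] | in final axes [16.9 -0.2 -0.6] | rot deg [ 0.33  0.12 -0.07]
```

View pics/c_scene.png

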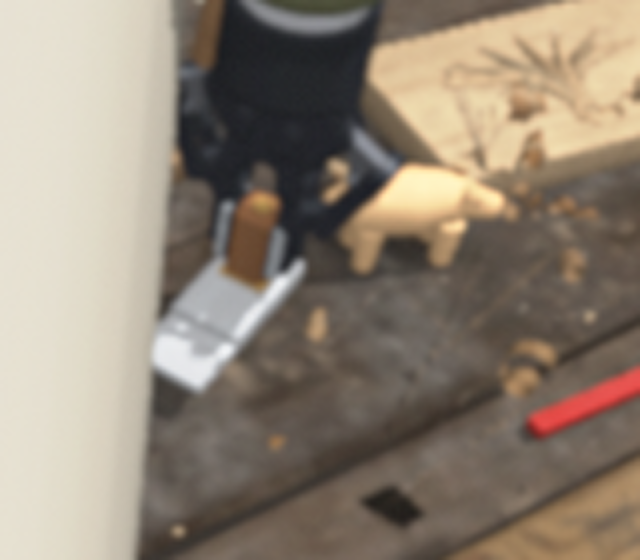

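Emit:
move_arm:
  targets:
    - [[0, -0.25, 0, 0, 0, 0, 0], [0, -0.25, 0, 0, 0, 0, 0], [0, 0, 0, -0.2, 0, 0, 0], [0, 0, 0, -0.2, 0, 0, 0], [0, 0, 0, -0.2, 0, 0, 0]]

```text
time_s: 6.2
eef_pos: [525.9, -227.8, 109.8]
ee_rot: [0.578, 0.407, 0.579, -0.407]
force: [0.7, 0.3, -3.9]
grip_width: 0.273
```

Emit:
move_arm:
  targets:
    - [[0, 0, 0, 0, 0.142, 0, 0], [0, 0, 0, 0, 0.142, 0, 0], [0, 0, 0, 0, 0.142, 0, 0], [0, 0, 0, 0, 0.14, 0, 0], [0, 0, 0, 0, 0, 0, 0]]

```text
time_s: 6.7
eef_pos: [526.5, -228.8, 109.8]
ee_rot: [-0.434, -0.558, -0.435, 0.558]
force: [-0.4, 0.2, -4.8]
grip_width: 0.278
```

```bash
python3 -c "
from mv import *
plan([467.2,-58.5,60],-0.261)"
```

```text
pos [ 526.5 -228.8  109.8] F [-0.4  0.2 -4.8] T [-0.11  0.06  0.01] t 6.7 grip 0.278
d world [-59.3 170.3 -49.8] | shift tool-now mm [  49.9  -99.2 -150.5] | in final axes [  49.8 -101.2 -149.2] | rot deg [ 0.73 -0.02  0.06]
```

Emit:
move_arm:
  targets:
    - [[0, 0, -0.135, -0.199, 0.012, 0, 0], [0, 0, -0.135, -0.199, 0, 0, 0], [0, 0, -0.135, -0.199, 0, 0, 0], [0, 0, -0.135, -0.199, 0, 0, 0], [0, 0, -0.135, -0.199, 0, 0, 0]]

```text
time_s: 7.2
eef_pos: [465.9, -57.6, 110.1]
ee_rot: [-0.432, -0.559, -0.432, 0.56]
force: [0.3, 0.6, -5.0]
grip_width: 0.275
```

Emit:
move_arm:
  targets:
    - [[0, 0.2, 0, 0, 0, 0, 0], [0, 0.13, 0, 0, 0, 0, 0], [0, 0, 0, 0, 0, 0, 0]]

```text
time_s: 7.5
eef_pos: [465.3, -58.1, 58.8]
ee_rot: [-0.431, -0.559, -0.434, 0.561]
force: [-0.3, 0.8, -3.7]
grip_width: 0.278
```

```bash
python3 -c "
from mv import *
plan([467.2,-58.5,36],-0.261)
import cv2
for n in ('scene','top'):
    im=ctrl.capture(n)[:,:,::-1]
    cv2.imwrite('pics/d_'+n+'_full.png',im)
    c=im[250:370,190:350] if n=='scene' else im[220:340,135:315]
    cv2.imwrite('pics/d_'+n+'.png',cv2.resize(c,None,fx=5 if n=='scene' else 4,fy=5 if n=='scene' else 4,interpolation=cv2.INTER_CUBIC))
"
```

```text
pos [465.3 -58.1  58.8] F [-0.3  0.8 -3.7] T [-0.1   0.05  0.04] t 7.5 grip 0.278
d world [  1.9  -0.4 -22.8] | shift tool-now mm [22.8  2.1 -0.1] | in final axes [22.8  2.  -0.2] | rot deg [ 0.31 -0.03  0.28]
```

View pics/d_scene.png

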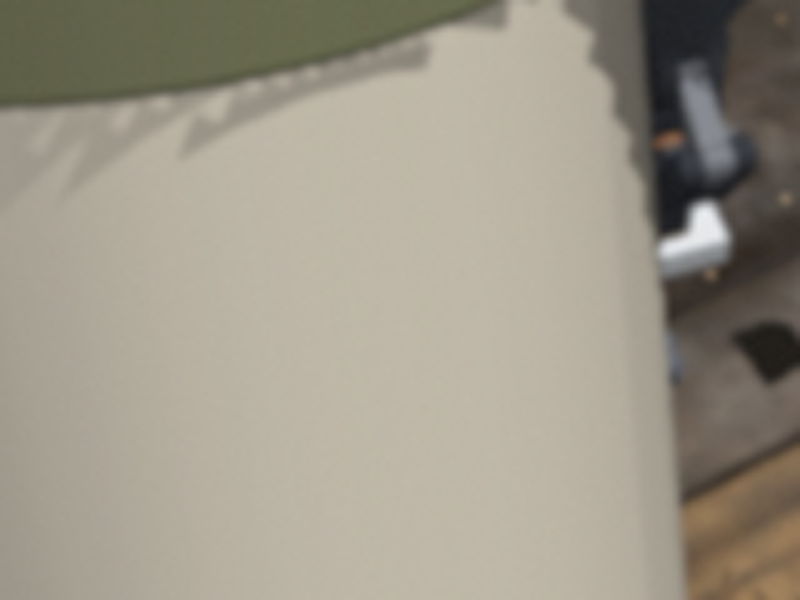

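View pics/d_top.png

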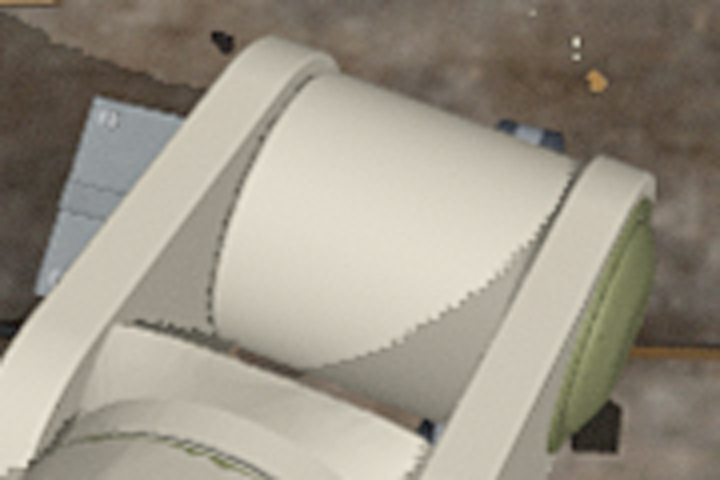

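The arm hides the toe and apron in both views here. I'll lay the toe on the apron, let go and step aside to look.

Emit:
move_arm:
  targets:
    - [[0, 0.08, 0.0135, -0.1, 0.005, 0, 0], [0, 0.06, 0, 0, 0, 0, 0], [0, 0.015, 0, 0, 0, 0, 0], [0, 0, 0, 0, 0, 0, 0]]

```text
time_s: 8.0
eef_pos: [472.6, -45.4, 37.7]
ee_rot: [-0.43, -0.562, -0.43, 0.562]
force: [-0.2, 0.5, -5.0]
grip_width: 0.275
```

Emit:
move_arm:
  targets:
    - [[0, 0.005, 0, 0, 0, 0, 0], [0, 0, 0, 0, 0, 0, 0]]

```text
time_s: 8.2
eef_pos: [472.7, -45.2, 37.1]
ee_rot: [0.43, 0.562, 0.429, -0.562]
force: [0.0, -0.0, -4.9]
grip_width: 0.278
```

Emit:
move_arm:
  targets:
    - [[0, 0.005, 0, 0, 0, 0, 0], [0, 0, 0, 0, 0, 0, 0]]

```text
time_s: 8.4
eef_pos: [472.6, -45.0, 36.1]
ee_rot: [0.43, 0.562, 0.43, -0.562]
force: [-0.4, -0.9, -4.6]
grip_width: 0.273
```

Emit:
move_arm:
  targets:
    - [[0, 0.01, 0, 0, 0, 0, 0], [0, 0, 0, 0, 0, 0, 0]]

```text
time_s: 8.6
eef_pos: [472.5, -44.9, 34.3]
ee_rot: [-0.43, -0.562, -0.43, 0.562]
force: [0.0, 0.6, -4.4]
grip_width: 0.27
```

Emit:
move_arm:
  targets:
    - [[0, 0.007, 0, 0, 0, 0, 0], [0, 0, 0, 0, 0, 0, 0]]

```text
time_s: 8.8
eef_pos: [472.5, -44.9, 33.3]
ee_rot: [-0.43, -0.562, -0.43, 0.562]
force: [-0.1, 0.2, -4.1]
grip_width: 0.273
```

Emit:
move_arm:
  targets:
    - [[0, 0.005, 0, 0, 0, 0, 0], [0, 0, 0, 0, 0, 0, 0]]

```text
time_s: 9.0
eef_pos: [472.6, -45.0, 32.9]
ee_rot: [0.43, 0.562, 0.43, -0.562]
force: [-2.0, -0.7, 0.4]
grip_width: 0.275
```

Emit:
move_arm:
  targets:
    - [[0.7, 0, 0, 0, 0, 0, 0], [0.7, 0, 0, 0, 0, 0, 0], [0.7, 0, 0, 0, 0, 0, 0], [0.7, -0.3, 0, 0, 0, 0, 0], [0.7, -0.3, 0, 0, 0, 0, 0]]

```text
time_s: 9.5
eef_pos: [472.0, -44.7, 123.3]
ee_rot: [-0.429, -0.561, -0.43, 0.562]
force: [1.0, 0.6, -0.0]
grip_width: 0.694
```

Emit:
move_arm:
  targets:
    - [[0.7, 0, 0, 0.33, 0, 0, 0], [0.7, 0, 0, 0.33, 0, 0, 0], [0.7, 0, 0, 0.33, 0, 0, 0], [0.7, 0, 0, 0.33, 0, 0, 0], [0.7, 0, 0, 0.33, 0, 0, 0]]

```text
time_s: 10.0
eef_pos: [407.0, -285.7, 123.0]
ee_rot: [0.43, 0.562, 0.429, -0.562]
force: [1.2, -0.8, 0.9]
grip_width: 0.701
```

```bash
python3 -c "
from mv import *
plan([467.2,-58.5,36],-0.261)
import cv2
for n in ('scene','top'):
    im=ctrl.capture(n)[:,:,::-1]
    cv2.imwrite('pics/e_'+n+'_full.png',im)
    c=im[265:365,190:350] if n=='scene' else im[230:330,135:295]
    cv2.imwrite('pics/e_'+n+'.png',cv2.resize(c,None,fx=5,fy=5,interpolation=cv2.INTER_CUBIC))
"
```

```text
pos [ 407.  -285.7  123. ] F [ 1.2 -0.8  0.9] T [0.05 0.02 0.02] t 10.0 grip 0.701
d world [ 60.2 227.2 -87. ] | shift tool-now mm [  86.9   -1.4 -235.1] | in final axes [  87.    -0.5 -235. ] | rot deg [-0.23  0.02 -0.04]
```

View pics/e_scene.png

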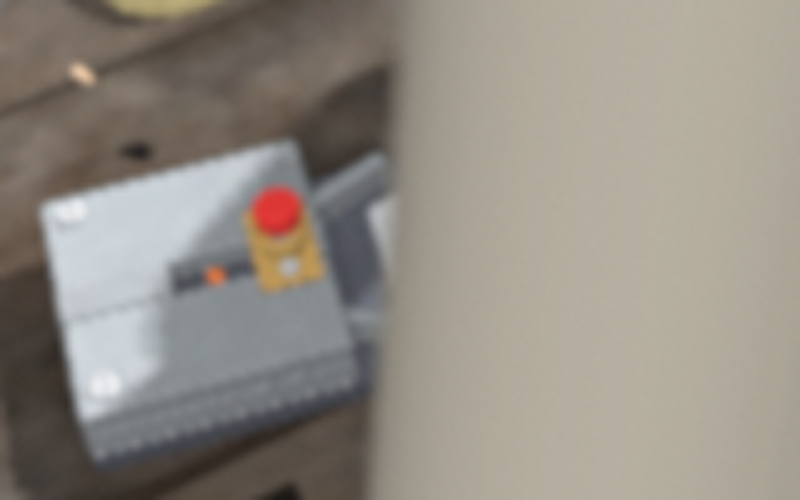

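View pics/e_top.png

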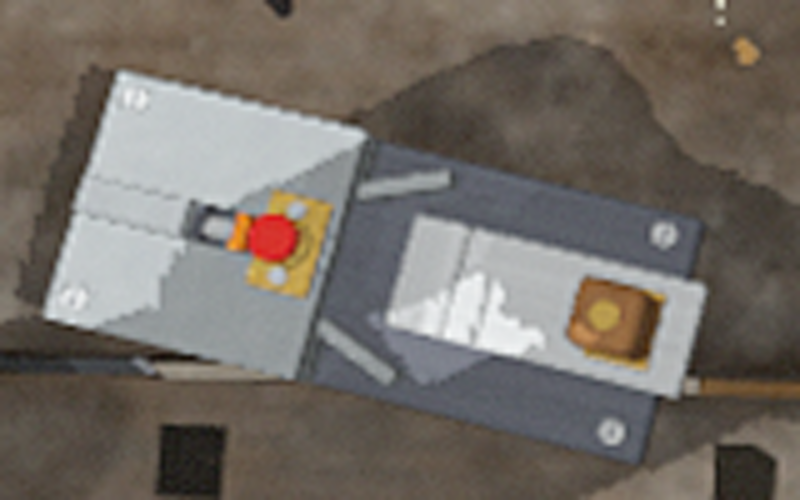

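```bash
python3 - <<'E'
from fit import *
d=[(45,92,38.5),(45,0,38.5),(-45,92,38.5),(-45,0,38.5),(45,-120,12),(-45,-120,12)]
t=up([(120,70),(370,130),(45,316),(299,380),(703,222),(640,462)],(135,230),5)
x,r=fit([("top",a,b) for a,b in zip(t,d)],[499,56,-.26]);print("dock",x,np.round(r,1).tolist());D=x
e=[(20,62,4.5),(-20,62,4.5),(20,-46,12),(-20,-46,12),(0,-22,60)]
t=up([(420,215),(387,325),(706,285),(680,397),(605,314)],(135,230),5)
x,r=fit([("top",a,b) for a,b in zip(t,e)],[475,-20,-.26],12);print("toe",x,np.round(r,1).tolist());T=x
c,s=np.cos(D[2]),np.sin(D[2]);v=T[:2]-D[:2]
print("toe in dock: x %.1f y %.1f yaw %.3f"%(c*v[0]+s*v[1],-s*v[0]+c*v[1],T[2]-D[2]))
g=T[:2]-22*np.array([-np.sin(T[2]),np.cos(T[2])]);print("grip",g)
E
```

```text
dock [ 4.98920207e+02  5.61350134e+01 -2.59817042e-01] [[0.1, -0.2], [-0.2, -0.0], [-0.2, 0.1], [-0.5, 0.0], [0.6, -0.6], [0.2, 0.6]]
toe [ 4.79085519e+02 -2.33708025e+01 -2.58644872e-01] [[-0.3, 0.1], [0.2, -0.1], [0.2, 0.0], [-0.4, -0.2], [0.3, 0.1]]
toe in dock: x 1.3 y -81.9 yaw 0.001
grip [473.45856272 -44.63902683]
```

The top view shows the toe lying straight on the apron: yaw matches the base within 0.001 rad, it is 1.3 mm off-centre, and its nose is 20 mm before the mouth. I'll regrasp, shift 1.3 mm and feed it in by feel.

```bash
python3 -c "
from mv import *
plan([472.5,-45.0,123],-0.2598)"
```

```text
pos [ 406.4 -288.7  122.9] F [ 0.4  0.7 -0.5] T [ 0.06  0.02 -0.02] t 10.1 grip 0.699
d world [6.610e+01 2.437e+02 1.000e-01] | shift tool-now mm [  -0.6   -1.4 -252.5] | in final axes [-1.000e-01  1.300e+00 -2.525e+02] | rot deg [-0.61  0.1  -0.07]
```

Emit:
move_arm:
  targets:
    - [[0.7, 0, 0, -0.33, 0, 0, 0], [0.7, 0, 0, -0.33, 0, 0, 0], [0.7, 0, 0, -0.33, 0, 0, 0], [0.7, 0, 0, -0.33, 0, 0, 0], [0.7, 0, 0, -0.33, 0, 0, 0]]

```text
time_s: 10.6
eef_pos: [472.7, -42.6, 122.9]
ee_rot: [0.43, 0.562, 0.429, -0.562]
force: [0.7, -0.2, -0.5]
grip_width: 0.7
```

Emit:
move_arm:
  targets:
    - [[0.7, 0.2, 0, 0, 0, 0, 0], [0.7, 0, 0, 0, 0, 0, 0]]

```text
time_s: 10.8
eef_pos: [471.0, -42.9, 90.5]
ee_rot: [-0.429, -0.56, -0.432, 0.562]
force: [-0.9, 0.0, 0.6]
grip_width: 0.7
```

```bash
python3 -c "
from mv import *
plan([472.5,-45.0,33.3],-0.265)"
```

```text
pos [471.  -42.9  90.5] F [-0.9  0.   0.6] T [ 0.01  0.03 -0.01] t 10.8 grip 0.7
d world [  1.5  -2.1 -57.2] | shift tool-now mm [57.1  2.3  1.7] | in final axes [57.2  2.   1.6] | rot deg [ 0.17 -0.02  0.3 ]
```

Emit:
move_arm:
  targets:
    - [[0.7, 0.2, 0, 0, 0, 0, 0], [0.7, 0, 0, 0, 0, 0, 0], [0.7, 0, 0, 0, 0, 0, 0]]

```text
time_s: 11.1
eef_pos: [472.7, -45.6, 63.6]
ee_rot: [-0.429, -0.562, -0.429, 0.562]
force: [0.5, 0.6, 0.6]
grip_width: 0.696
```

```bash
python3 -c "
from mv import *
plan([472.5,-45.0,33.3],-0.265)"
```

```text
pos [472.7 -45.6  63.6] F [0.5 0.6 0.6] T [ 0.02 -0.01 -0.11] t 11.1 grip 0.696
d world [ -0.2   0.6 -30.3] | shift tool-now mm [30.3 -0.3 -0.5] | in final axes [30.3 -0.3 -0.5] | rot deg [-0.06 -0.    0.01]
```

Emit:
move_arm:
  targets:
    - [[0.7, 0.1, 0, 0, 0, 0, 0], [0.7, 0.1, 0, 0, 0, 0, 0], [0.7, 0, 0, 0, 0, 0, 0], [0, 0, 0, 0, 0, 0, 0], [0, 0, 0, 0, 0, 0, 0]]
  force: 35

```text
time_s: 11.6
eef_pos: [473.2, -45.3, 34.0]
ee_rot: [0.43, 0.562, 0.429, -0.561]
force: [-1.5, -0.3, 0.0]
grip_width: 0.364
```

Emit:
move_arm:
  targets:
    - [[0, 0, 0, 0, 0, 0, 0], [0, 0, 0, 0, 0, 0, 0], [0, 0, 0, 0, 0, 0, 0]]

```text
time_s: 11.9
eef_pos: [473.1, -45.2, 33.8]
ee_rot: [0.43, 0.562, 0.429, -0.561]
force: [-2.3, -0.5, 7.9]
grip_width: 0.276
```

```bash
cat > f.py <<'E'
from mv import *
s,p,r=st()
F=r.inv().apply(s["force"]);M=r.inv().apply(s["wrist_torque"])
D=np.array([497.9,55.8]);a=-0.265
v=p[:2]-D;c,q=np.cos(a),np.sin(a)
print("t %.2f dock x %.1f y(grip) %.1f nose %.1f z %.1f grip %.3f"%(s["time_s"],c*v[0]+q*v[1],-q*v[0]+c*v[1],-q*v[0]+c*v[1]+84,p[2],s["grip_width"]),"F lat %.1f resist(+back) %.1f up %.1f"%(F[1],F[2],-F[0]),"M",M.round(2))
E
python3 f.py
```

```text
t 11.90 dock x 2.5 y(grip) -104.0 nose -20.0 z 33.8 grip 0.276 F lat -2.1 resist(+back) 1.1 up 7.9 M [ 0.03 -0.12 -0.29]
```

Emit:
move_arm:
  targets:
    - [[0, -0.004, 0, 0, 0, 0, 0], [0, 0, -0.009, 0, 0, 0, 0], [0, 0, 0, -0.03, 0, 0, 0], [0, 0, 0, -0.03, 0, 0, 0], [0, 0, 0, 0, 0, 0, 0]]

```text
time_s: 12.4
eef_pos: [474.2, -35.6, 33.9]
ee_rot: [0.43, 0.562, 0.429, -0.561]
force: [0.5, 0.5, 5.7]
grip_width: 0.279
```

```bash
python3 f.py
```

```text
t 12.40 dock x 1.0 y(grip) -94.4 nose -10.4 z 33.9 grip 0.279 F lat 0.3 resist(+back) -0.6 up 5.7 M [ 0.07 -0.08  0.24]
```

Emit:
move_arm:
  targets:
    - [[0, -0.004, 0, 0, 0, 0, 0], [0, 0, 0, -0.03, 0, 0, 0], [0, 0, 0, -0.02, 0, 0, 0], [0, 0, 0, 0, 0, 0, 0]]

```text
time_s: 12.8
eef_pos: [475.6, -28.0, 33.9]
ee_rot: [0.43, 0.562, 0.43, -0.562]
force: [1.3, 1.4, 2.0]
grip_width: 0.28
```

```bash
python3 f.py
```

```text
t 12.80 dock x 0.5 y(grip) -86.7 nose -2.7 z 33.9 grip 0.280 F lat 0.9 resist(+back) -1.7 up 2.0 M [0.02 0.16 0.12]
```

Emit:
move_arm:
  targets:
    - [[0, 0, 0, -0.012, 0, 0, 0], [0, 0, 0, -0.012, 0, 0, 0], [0, 0, 0, 0, 0, 0, 0]]

```text
time_s: 13.1
eef_pos: [476.5, -24.9, 33.9]
ee_rot: [0.43, 0.562, 0.43, -0.562]
force: [0.3, -1.2, 2.1]
grip_width: 0.279
```

```bash
python3 f.py
```

```text
t 13.10 dock x 0.5 y(grip) -83.5 nose 0.5 z 33.9 grip 0.279 F lat 0.6 resist(+back) 1.0 up 2.1 M [ 0.02 -0.15  0.15]
```

Emit:
move_arm:
  targets:
    - [[0, 0, 0, -0.012, 0, 0, 0], [0, 0, 0, -0.008, 0, 0, 0], [0, 0, 0, 0, 0, 0, 0]]

```text
time_s: 13.4
eef_pos: [477.4, -22.1, 33.9]
ee_rot: [0.43, 0.562, 0.43, -0.562]
force: [0.4, -1.8, 1.1]
grip_width: 0.276
```

```bash
python3 f.py
```

```text
t 13.40 dock x 0.6 y(grip) -80.5 nose 3.5 z 33.9 grip 0.276 F lat 0.9 resist(+back) 1.6 up 1.1 M [ 0.11 -0.21  0.1 ]
```

Emit:
move_arm:
  targets:
    - [[0, 0, 0, -0.01, 0, 0, 0], [0, 0, 0, -0.01, 0, 0, 0], [0, 0, 0, 0, 0, 0, 0]]

```text
time_s: 13.7
eef_pos: [478.2, -19.1, 33.9]
ee_rot: [0.43, 0.562, 0.43, -0.562]
force: [-0.2, -1.5, 1.1]
grip_width: 0.278
```

```bash
python3 f.py
```

```text
t 13.70 dock x 0.6 y(grip) -77.5 nose 6.5 z 33.9 grip 0.278 F lat 0.2 resist(+back) 1.5 up 1.1 M [ 0.04 -0.21  0.11]
```

Emit:
move_arm:
  targets:
    - [[0, 0, 0, -0.01, 0, 0, 0], [0, 0, 0, -0.01, 0, 0, 0], [0, 0, 0, 0, 0, 0, 0]]

```text
time_s: 14.0
eef_pos: [478.9, -16.2, 33.9]
ee_rot: [0.43, 0.562, 0.43, -0.562]
force: [0.2, -0.5, 0.7]
grip_width: 0.277
```

```bash
python3 f.py
```

```text
t 14.00 dock x 0.5 y(grip) -74.5 nose 9.5 z 33.9 grip 0.277 F lat 0.3 resist(+back) 0.5 up 0.7 M [ 0.07 -0.15  0.09]
```

Sliding freely with low forces. Continuing in small steps.

Emit:
move_arm:
  targets:
    - [[0, 0, 0, -0.01, 0, 0, 0], [0, 0, 0, -0.01, 0, 0, 0], [0, 0, 0, 0, 0, 0, 0]]

```text
time_s: 14.3
eef_pos: [479.7, -13.3, 33.9]
ee_rot: [0.43, 0.562, 0.43, -0.562]
force: [-0.5, -1.1, 1.0]
grip_width: 0.281
```

Emit:
move_arm:
  targets:
    - [[0, 0, 0, -0.01, 0, 0, 0], [0, 0, 0, -0.01, 0, 0, 0], [0, 0, 0, 0, 0, 0, 0]]

```text
time_s: 14.6
eef_pos: [480.5, -10.4, 33.9]
ee_rot: [0.43, 0.562, 0.43, -0.562]
force: [0.5, -0.7, 1.7]
grip_width: 0.278
```

```bash
python3 f.py
```

```text
t 14.60 dock x 0.5 y(grip) -68.5 nose 15.5 z 33.9 grip 0.278 F lat 0.6 resist(+back) 0.5 up 1.7 M [ 0.02 -0.11  0.11]
```

Emit:
move_arm:
  targets:
    - [[0, 0, 0, -0.01, 0, 0, 0], [0, 0, 0, -0.01, 0, 0, 0], [0, 0, 0, 0, 0, 0, 0]]

```text
time_s: 14.9
eef_pos: [481.3, -7.5, 33.9]
ee_rot: [0.43, 0.562, 0.43, -0.562]
force: [0.2, -1.2, 1.0]
grip_width: 0.276
```

Emit:
move_arm:
  targets:
    - [[0, 0, 0, -0.01, 0, 0, 0], [0, 0, 0, -0.01, 0, 0, 0], [0, 0, 0, 0, 0, 0, 0]]

```text
time_s: 15.2
eef_pos: [482.0, -4.9, 33.9]
ee_rot: [-0.43, -0.562, -0.43, 0.562]
force: [-1.5, -3.3, 2.4]
grip_width: 0.276
```

```bash
python3 f.py
```

```text
t 15.20 dock x 0.6 y(grip) -62.7 nose 21.3 z 33.9 grip 0.276 F lat -0.6 resist(+back) 3.6 up 2.4 M [ 0.02 -0.48  0.09]
```

Emit:
move_arm:
  targets:
    - [[0, 0, 0, -0.007, 0, 0, 0], [0, 0, 0, -0.007, 0, 0, 0], [0, 0, 0, 0, 0, 0, 0]]

```text
time_s: 15.5
eef_pos: [482.5, -3.0, 33.9]
ee_rot: [-0.43, -0.562, -0.43, 0.562]
force: [-1.3, -4.6, 0.7]
grip_width: 0.271
```

```bash
python3 f.py
```

```text
t 15.50 dock x 0.6 y(grip) -60.8 nose 23.2 z 33.9 grip 0.271 F lat -0.1 resist(+back) 4.8 up 0.7 M [ 0.06 -0.75  0.16]
```

Emit:
move_arm:
  targets:
    - [[0, 0, 0, -0.007, 0, 0, 0], [0, 0, 0, -0.007, 0, 0, 0], [0, 0, 0, 0, 0, 0, 0]]

```text
time_s: 15.8
eef_pos: [483.1, -1.0, 33.9]
ee_rot: [-0.43, -0.562, -0.43, 0.562]
force: [-1.0, -4.9, 0.8]
grip_width: 0.279
```

```bash
python3 f.py
```

```text
t 15.80 dock x 0.6 y(grip) -58.7 nose 25.3 z 33.9 grip 0.279 F lat 0.3 resist(+back) 5.0 up 0.8 M [ 0.09 -0.74  0.11]
```

About 5 N of steady resistance: the catch is riding up the nose. Continuing.

Emit:
move_arm:
  targets:
    - [[0, 0, 0, -0.007, 0, 0, 0], [0, 0, 0, -0.007, 0, 0, 0], [0, 0, 0, 0, 0, 0, 0]]

```text
time_s: 16.1
eef_pos: [483.6, 1.0, 33.9]
ee_rot: [-0.43, -0.562, -0.43, 0.562]
force: [-1.8, -5.3, 1.5]
grip_width: 0.275
```

Emit:
move_arm:
  targets:
    - [[0, 0, 0, -0.007, 0, 0, 0], [0, 0, 0, -0.007, 0, 0, 0], [0, 0, 0, 0, 0, 0, 0]]

```text
time_s: 16.4
eef_pos: [484.2, 3.2, 33.9]
ee_rot: [-0.43, -0.562, -0.43, 0.562]
force: [-1.2, -3.4, 0.8]
grip_width: 0.281
```

```bash
python3 f.py
```

```text
t 16.40 dock x 0.6 y(grip) -54.3 nose 29.7 z 33.9 grip 0.281 F lat -0.3 resist(+back) 3.6 up 0.8 M [-0.02 -0.58  0.1 ]
```

Emit:
move_arm:
  targets:
    - [[0, 0, 0, -0.007, 0, 0, 0], [0, 0, 0, -0.007, 0, 0, 0], [0, 0, 0, 0, 0, 0, 0]]

```text
time_s: 16.7
eef_pos: [484.8, 5.3, 33.9]
ee_rot: [0.43, 0.562, 0.43, -0.562]
force: [-0.7, -4.0, 0.7]
grip_width: 0.279
```

```bash
python3 f.py
```

```text
t 16.70 dock x 0.6 y(grip) -52.2 nose 31.8 z 33.9 grip 0.279 F lat 0.4 resist(+back) 4.0 up 0.7 M [ 0.03 -0.57  0.11]
```

Emit:
move_arm:
  targets:
    - [[0, 0, 0, -0.007, 0, 0, 0], [0, 0, 0, -0.007, 0, 0, 0], [0, 0, 0, 0, 0, 0, 0]]

```text
time_s: 17.0
eef_pos: [485.3, 7.4, 33.9]
ee_rot: [0.43, 0.562, 0.43, -0.562]
force: [-1.0, -3.6, 0.9]
grip_width: 0.275
```

Emit:
move_arm:
  targets:
    - [[0, 0, 0, -0.007, 0, 0, 0], [0, 0, 0, 0, 0, 0, 0]]

```text
time_s: 17.2
eef_pos: [485.6, 8.4, 33.9]
ee_rot: [0.43, 0.562, 0.43, -0.562]
force: [-1.3, -3.2, 1.1]
grip_width: 0.279
```

```bash
python3 f.py
```

```text
t 17.20 dock x 0.5 y(grip) -48.9 nose 35.1 z 33.9 grip 0.279 F lat -0.4 resist(+back) 3.4 up 1.1 M [ 0.08 -0.54  0.08]
```

Emit:
move_arm:
  targets:
    - [[0, 0, 0, -0.007, 0, 0, 0], [0, 0, 0, 0, 0, 0, 0]]

```text
time_s: 17.4
eef_pos: [485.9, 9.5, 33.9]
ee_rot: [0.43, 0.562, 0.43, -0.562]
force: [-0.5, -3.7, 1.0]
grip_width: 0.27
```

Emit:
move_arm:
  targets:
    - [[0, 0, 0, -0.007, 0, 0, 0], [0, 0, 0, 0, 0, 0, 0]]

```text
time_s: 17.6
eef_pos: [486.1, 10.2, 33.9]
ee_rot: [-0.43, -0.562, -0.43, 0.562]
force: [-1.9, -5.2, 1.8]
grip_width: 0.275
```

```bash
python3 f.py
```

```text
t 17.60 dock x 0.6 y(grip) -47.1 nose 36.9 z 33.9 grip 0.275 F lat -0.5 resist(+back) 5.5 up 1.8 M [ 0.03 -0.85  0.1 ]
```

Resistance is rising at nose ≈ 37 mm, probably the buffer. I'll use finer steps.

Emit:
move_arm:
  targets:
    - [[0, 0, 0, -0.005, 0, 0, 0], [0, 0, 0, 0, 0, 0, 0]]

```text
time_s: 17.8
eef_pos: [486.3, 10.6, 33.9]
ee_rot: [-0.43, -0.561, -0.43, 0.562]
force: [-3.2, -7.5, 1.3]
grip_width: 0.275
```

```bash
python3 f.py
```

```text
t 17.80 dock x 0.6 y(grip) -46.6 nose 37.4 z 33.9 grip 0.275 F lat -1.1 resist(+back) 8.1 up 1.3 M [ 0.03 -1.16  0.05]
```

Emit:
move_arm:
  targets:
    - [[0, 0, 0, -0.005, 0, 0, 0], [0, 0, 0, 0, 0, 0, 0]]

```text
time_s: 18.0
eef_pos: [486.4, 11.2, 33.9]
ee_rot: [-0.43, -0.561, -0.43, 0.562]
force: [-2.0, -8.8, 2.5]
grip_width: 0.276
```

```bash
python3 f.py
```

```text
t 18.00 dock x 0.6 y(grip) -46.0 nose 38.0 z 33.9 grip 0.276 F lat 0.4 resist(+back) 9.0 up 2.5 M [-0.   -1.33  0.1 ]
```

Emit:
move_arm:
  targets:
    - [[0, 0, 0, -0.004, 0, 0, 0], [0, 0, 0, 0, 0, 0, 0]]

```text
time_s: 18.2
eef_pos: [486.6, 11.7, 34.0]
ee_rot: [-0.43, -0.561, -0.429, 0.562]
force: [-2.6, -10.2, 2.9]
grip_width: 0.279
```

```bash
python3 f.py
```

```text
t 18.20 dock x 0.7 y(grip) -45.6 nose 38.4 z 34.0 grip 0.279 F lat 0.1 resist(+back) 10.5 up 2.9 M [-0.01 -1.56  0.07]
```

Emit:
move_arm:
  targets:
    - [[0, 0, 0, -0.004, 0, 0, 0], [0, 0, 0, 0, 0, 0, 0]]

```text
time_s: 18.4
eef_pos: [486.7, 11.9, 34.0]
ee_rot: [-0.43, -0.561, -0.429, 0.562]
force: [-3.4, -12.2, 2.5]
grip_width: 0.278
```

```bash
python3 f.py
```

```text
t 18.40 dock x 0.7 y(grip) -45.3 nose 38.7 z 34.0 grip 0.278 F lat -0.1 resist(+back) 12.6 up 2.5 M [-0.01 -1.95 -0.  ]
```

Emit:
move_arm:
  targets:
    - [[0, 0, 0, -0.003, 0, 0, 0], [0, 0, 0, 0, 0, 0, 0]]

```text
time_s: 18.6
eef_pos: [486.8, 12.2, 34.1]
ee_rot: [-0.43, -0.561, -0.429, 0.562]
force: [-4.7, -13.0, 3.9]
grip_width: 0.275
```

```bash
python3 f.py
```

```text
t 18.60 dock x 0.7 y(grip) -45.0 nose 39.0 z 34.1 grip 0.275 F lat -1.2 resist(+back) 13.7 up 3.8 M [-0.04 -2.09 -0.1 ]
```

Emit:
move_arm:
  targets:
    - [[0, 0, 0, -0.003, 0, 0, 0], [0, 0, 0, 0, 0, 0, 0]]

```text
time_s: 18.8
eef_pos: [486.9, 12.5, 34.1]
ee_rot: [-0.43, -0.561, -0.429, 0.562]
force: [-4.5, -14.1, 3.9]
grip_width: 0.28
```

```bash
python3 f.py
```

```text
t 18.80 dock x 0.7 y(grip) -44.7 nose 39.3 z 34.1 grip 0.280 F lat -0.7 resist(+back) 14.8 up 3.9 M [-0.05 -2.3  -0.08]
```

```bash
python3 -c "
from mv import *
import cv2
for n in ('scene','top'):
    im=ctrl.capture(n)[:,:,::-1]
    c=im[240:370,180:360] if n=='scene' else im[220:340,130:310]
    cv2.imwrite('pics/g_'+n+'.png',cv2.resize(c,None,fx=4,fy=4,interpolation=cv2.INTER_CUBIC))
"; python3 f.py
```

```text
t 18.90 dock x 0.7 y(grip) -44.7 nose 39.3 z 34.1 grip 0.283 F lat -0.9 resist(+back) 13.6 up 3.6 M [-0.03 -2.28 -0.1 ]
```

View pics/g_scene.png

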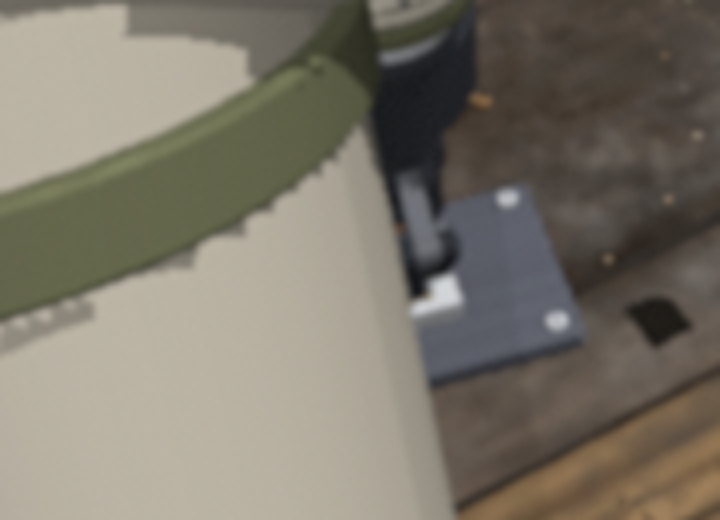

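View pics/g_top.png

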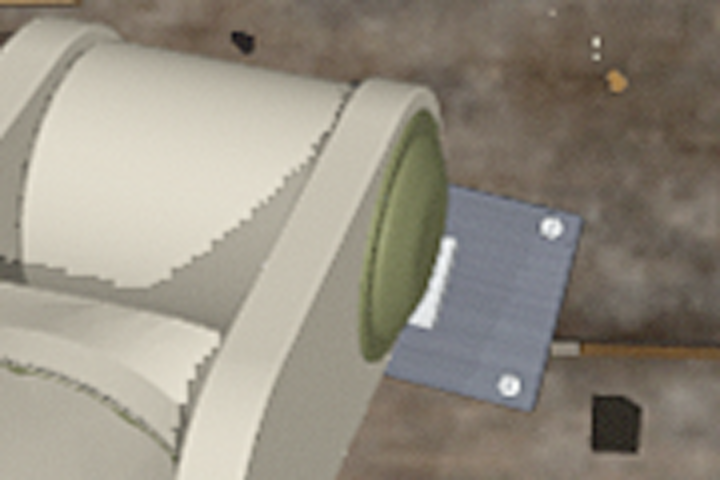

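```bash
python3 - <<'E'
from fit import *
D=[498.92,56.135,-.2598];c,s=np.cos(D[2]),np.sin(D[2])
pts=up([(457,238),(432,328)],(130,220),4)
K=C["top"]
for z in (24,):
  for p in pts:
    M=K["extrinsics"];d=np.linalg.inv(K["camera_matrix"])@np.r_[p,1];Rr=M[:3,:3].T;o=-Rr@M[:3,3];w=Rr@d
    P=o+w*(z-o[2])/w[2];v=P[:2]-D[:2];x,y=c*v[0]+s*v[1],-s*v[0]+c*v[1]
    print("tail corner dock x %.1f y %.1f -> nose %.1f"%(x,y,y+108))
E
```

```text
tail corner dock x 20.6 y -69.1 -> nose 38.9
tail corner dock x -20.2 y -69.0 -> nose 39.0
```

Emit:
move_arm:
  targets:
    - [[0, 0, 0, -0.003, 0, 0, 0], [0, 0, 0, 0, 0, 0, 0]]

```text
time_s: 19.1
eef_pos: [487.0, 12.8, 34.1]
ee_rot: [-0.43, -0.561, -0.429, 0.562]
force: [-5.8, -14.8, 4.2]
grip_width: 0.27
```

```bash
python3 f.py
```

```text
t 19.10 dock x 0.7 y(grip) -44.4 nose 39.6 z 34.1 grip 0.270 F lat -1.7 resist(+back) 15.8 up 4.2 M [-0.05 -2.44 -0.14]
```

The readings don't settle it, so I'll back off a little and feel whether the catch already holds.

Emit:
move_arm:
  targets:
    - [[0, 0, 0, 0.007, 0, 0, 0], [0, 0, 0, 0, 0, 0, 0]]

```text
time_s: 19.3
eef_pos: [486.8, 12.4, 34.0]
ee_rot: [-0.43, -0.561, -0.429, 0.562]
force: [-2.4, -10.0, 1.8]
grip_width: 0.273
```

```bash
python3 f.py
```

```text
t 19.30 dock x 0.7 y(grip) -44.8 nose 39.2 z 34.0 grip 0.273 F lat 0.3 resist(+back) 10.2 up 1.8 M [-0.06 -1.54  0.06]
```

Emit:
move_arm:
  targets:
    - [[0, 0, 0, 0.007, 0, 0, 0], [0, 0, 0, 0, 0, 0, 0]]

```text
time_s: 19.5
eef_pos: [486.6, 11.7, 33.9]
ee_rot: [-0.43, -0.561, -0.429, 0.562]
force: [-0.9, -6.5, 1.7]
grip_width: 0.277
```

```bash
python3 f.py
```

```text
t 19.50 dock x 0.7 y(grip) -45.5 nose 38.5 z 33.9 grip 0.277 F lat 0.9 resist(+back) 6.5 up 1.7 M [-0.03 -1.18  0.16]
```

Emit:
move_arm:
  targets:
    - [[0, 0, 0, 0.007, 0, 0, 0], [0, 0, 0, 0, 0, 0, 0]]

```text
time_s: 19.7
eef_pos: [486.5, 11.4, 33.9]
ee_rot: [0.43, 0.562, 0.43, -0.561]
force: [-1.1, -1.6, -0.4]
grip_width: 0.283
```

```bash
python3 f.py
```

```text
t 19.70 dock x 0.6 y(grip) -45.8 nose 38.2 z 33.9 grip 0.283 F lat -0.7 resist(+back) 1.9 up -0.4 M [-0.04 -0.33  0.28]
```

Emit:
move_arm:
  targets:
    - [[0, 0, 0, 0.007, 0, 0, 0], [0, 0, 0, 0, 0, 0, 0]]

```text
time_s: 19.9
eef_pos: [486.3, 11.2, 33.9]
ee_rot: [0.429, 0.562, 0.43, -0.561]
force: [3.2, 6.1, -1.7]
grip_width: 0.278
```

```bash
python3 f.py
```

```text
t 19.90 dock x 0.5 y(grip) -46.1 nose 37.9 z 33.9 grip 0.278 F lat 1.4 resist(+back) -6.8 up -1.7 M [0.03 0.81 0.28]
```

Pulling back gives −6.8 N with almost no movement, so the catch holds. I'll relax, release, retract and verify.

Emit:
move_arm:
  targets:
    - [[0, 0, 0, -0.005, 0, 0, 0], [0, 0, 0, 0, 0, 0, 0], [0.7, 0, 0, 0, 0, 0, 0], [0.7, 0, 0, 0, 0, 0, 0], [0.7, 0, 0, 0, 0, 0, 0]]

```text
time_s: 20.4
eef_pos: [486.2, 10.8, 33.9]
ee_rot: [-0.43, -0.562, -0.43, 0.562]
force: [0.3, 0.3, -0.1]
grip_width: 0.702
```

Emit:
move_arm:
  targets:
    - [[0.7, 0, 0, 0, 0, 0, 0], [0.7, -0.3, 0, 0, 0, 0, 0], [0.7, -0.3, 0, 0, 0, 0, 0], [0.7, 0, 0, 0, 0, 0, 0]]

```text
time_s: 20.8
eef_pos: [488.9, 10.4, 129.0]
ee_rot: [0.432, 0.564, 0.427, -0.559]
force: [1.4, 0.1, -0.3]
grip_width: 0.695
```

Emit:
move_arm:
  targets:
    - [[0.7, 0, 0, 0.33, 0, 0, 0], [0.7, 0, 0, 0.33, 0, 0, 0], [0.7, 0, 0, 0.33, 0, 0, 0], [0.7, 0, 0, 0.33, 0, 0, 0], [0.7, 0, 0, 0.33, 0, 0, 0]]

```text
time_s: 21.3
eef_pos: [420.5, -229.7, 123.6]
ee_rot: [-0.429, -0.562, -0.43, 0.562]
force: [2.0, 0.1, -0.6]
grip_width: 0.699
```

Emit:
move_arm:
  targets:
    - [[0.7, 0, 0, 0.33, 0, 0, 0], [0.7, 0, 0, 0.33, 0, 0, 0], [0.7, 0, 0, 0, 0, 0, 0]]

```text
time_s: 21.6
eef_pos: [393.8, -328.3, 123.5]
ee_rot: [-0.428, -0.563, -0.428, 0.563]
force: [0.0, -0.2, 0.7]
grip_width: 0.699
```

```bash
python3 f.py; python3 -c "
from mv import *
import cv2
for n in ('scene','top'):
    im=ctrl.capture(n)[:,:,::-1]
    cv2.imwrite('pics/h_'+n+'_full.png',im)
    c=im[265:365,190:350] if n=='scene' else im[230:330,135:295]
    cv2.imwrite('pics/h_'+n+'.png',cv2.resize(c,None,fx=5,fy=5,interpolation=cv2.INTER_CUBIC))
"
```

```text
t 21.60 dock x 0.1 y(grip) -397.9 nose -313.9 z 123.5 grip 0.699 F lat 0.1 resist(+back) 0.2 up 0.7 M [0.03 0.01 0.03]
```

View pics/h_scene.png

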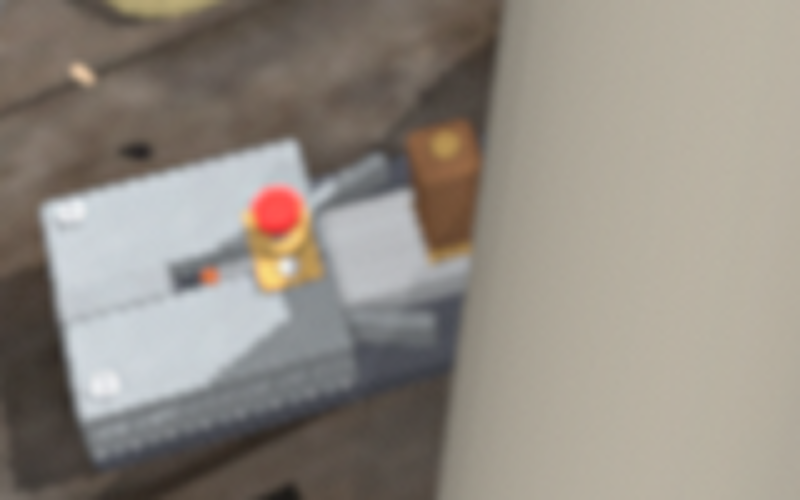

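View pics/h_top.png

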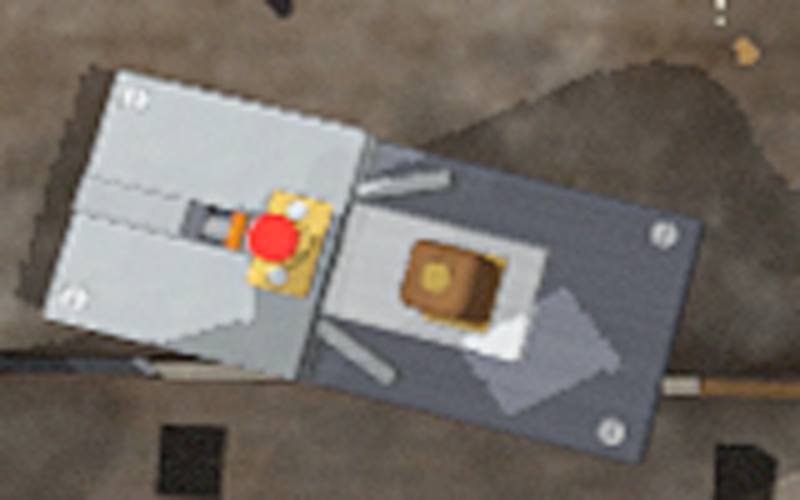

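The scene view shows the red knob at (276, 210), the same pixel as before insertion, so the catch is down. The orange buffer marker has moved from (216, 275) to (209, 275). The top view shows the toe straight in the pocket. One last numeric check, then I'll hand it in.

```bash
python3 - <<'E'
from fit import *
import cv2
e=[(20,-46,12),(-20,-46,12),(0,-22,60)]
x,r=fit([("top",a,b) for a,b in zip(up([(548,248),(518,360),(435,277)],(135,230),5),e)],[487,30,-.26],12)
D=[498.92,56.135,-.2598];c,s=np.cos(D[2]),np.sin(D[2]);v=x[:2]-D[:2]
print("toe in dock x %.1f y %.1f yaw %.3f"%(c*v[0]+s*v[1],-s*v[0]+c*v[1],x[2]-D[2]),np.round(r,1).tolist())
for l in ["sanding_block","tape_roll","small_cup","wood_pig"]:
    print(l,[(q["point"],round(q["confidence"],2)) for q in ctrl.recognise(l,"top")[:1]])
ctrl.finish_job()
E
```

```text
toe in dock x -0.4 y -23.5 yaw 0.014 [[-0.3, 0.2], [-0.1, -0.1], [0.4, -0.0]]
sanding_block [([177.7, 273.8], 0.66)]
tape_roll [([179.2, 211.1], 0.86)]
small_cup [([181.8, 160.8], 0.71)]
wood_pig [([250.0, 472.8], 0.76)]
the job is handed in; nothing more can be done
```

The clamp toe is back in the docking base with the spring catch holding it, and I handed the job in at about 22 s of the 67 s allowed. No verdict is reported.

**What I did:** I picked the toe up by its grip and laid it on the apron. I then let go, checked its line from the top camera, regrasped and shifted it 1.3 mm. I fed it in by feel:
- The catch resisted with about 4–5 N.
- The buffer met the nose at about 37 mm past the mouth.
- The peak push was 15.8 N.

**Catch:** I never felt it drop on the way in. I confirmed it by backing off: the toe held against a 6.8 N pull with almost no movement. The red knob is at the same pixel as before insertion, and the orange buffer marker has moved inward.

**Last checks:**
- **Toe position:** the nose is about 38.5 mm past the mouth, 0.4 mm off-centre, and in line within about 0.014 rad.
- **Robot:** it is clear of everything.
- **Other objects:** the sanding block, tape roll, cup and pig were found within about 3 pixels (roughly 5 mm) of where they started, which is about the detection scatter.

**Not measured directly:** I estimated buffer travel from force and position, at most about 4 mm at the peak against the 5.5 mm limit. I did not measure the toe's flatness separately; it looked flat in the pictures.

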